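# Lift the stay that locks a parts drawer and open it

### The job

Of the two small grey one-drawer chests on the bench, the one with the red front is locked shut by the steel stay hinged on its lid. Lift that stay by its yellow grip up and right over on its hinge until it lies back on the lid, then pull the red drawer at least 5 cm out by its black pull and let go. Leave the stay of the blue-fronted chest down.

Things in the scene. Friction and masses are not known exactly. Their poses are not given: they have to be found in the camera images.
- red_stay_hinge (a point): Middle of the stay's hinge axis on the red drawer's chest, a fixed grey steel box 140 deep x 130 wide x 75 mm high: 5 mm above its lid, 50 mm behind its front edge, on its middle line. Axes are the chest's and do not turn with the stay: -x out of the drawer front (the way it opens), y along the hinge, z up. The twin chest with a blue drawer stands to its left or right.
- red_stay_grip (a point): Centre of the yellow grip on the red chest's stay: a disc 22 mm in diameter, 16 mm thick, axis along the hinge, so it can turn between fingers that pinch its flat sides (chest +y and -y). Stay down: 58 mm in front of the hinge axis, 25 mm above it, 8 mm in front of the chest. Always 63 mm from the axis. Stay: 12 mm wide strap, 0.09 kg, its 36 mm wide lip before the drawer front.
- red_stay (a joint): Angle of the red chest's stay about its hinge, rad: 0 down and locking, grows as the grip end is lifted and swung back, 2.6 at its stop, lying back over the lid with the grip on the lid. It swings freely: let go before about 1.2 it falls shut again, beyond about 1.6 it falls back open.
- red_drawer (a joint): How far the red drawer is out, m: 0 shut, 0.09 at its stop. It slides with about 1.5 N of friction and stays where it is left; with the stay down it is blocked after 3 mm.
- red_pull (a point): Centre of the red drawer's black pull: an upright tab 34 mm long (out from the front), 12 mm thick (along the chest's y), 26 mm high, mid-width on the drawer front; drawer shut, 21 mm in front of the chest's front edge and 31 mm below its lid. It can be pinched from above by its two sides. Axes as the chest's; it moves with the drawer.
- blue_stay_grip (a point): Centre of the same yellow grip on the twin chest with the blue drawer, which is to be left as it is.

How it is judged:
By the outcome, as a careful person would: the job done as asked, in the order asked, and still so for the second after the job is handed in, with the robot touching nothing.
It also fails if it takes over 45 s, if anything falls off the work surface, if the arm or the gripper's body presses on something with over 40 N, if the wrist force passes 120 N, or if a joint passes its speed limit or range.

### The arm

A 7-joint arm with a two-finger parallel gripper is mounted at the origin on a cart in front of the work surface, level with it; the furniture and walls round the work are solid. World frame = base frame: x ahead of the robot, y to its left, z up, the work surface at z = 0. Lengths are in m, angles in rad, forces in N, time in s.
With the tool pointing down it reaches from about 0.4 to 0.85 m from the base axis. Payload 10.4 kg.
Tool frame: the origin (TCP) lies midway between the tips of the shut fingers; the grasp point (between the pads) lies 19 mm behind it; z points along the fingers, y is the line along which they close (so a half turn about z gives the same grasp; the last joint's range is limited). The gripper opens to 87 mm and grips with 3 to 60 N. Pads are 19 mm wide; open, the fingers measure 117 mm over their backs; the gripper's body (75 mm by 190 mm) begins 51 mm behind the grasp point.
Start: joints at [-1.157, 0.332, -0.065, 1.46, 0.022, 1.35, -0.088], TCP at [0.264, 0.566, 0.223] pointing down, gripper open.
Joint ranges: [-2.6, 2.6], [-0.5, 2.12], [-1.47, 1.34], [0.16, 2.42], [-1.27, 4.41], [0.06, 2.06], [-2.6, 2.6]. Speed limits (rad/s): [2.22, 2.22, 2.79, 2.79, 3.14, 3.14, 3.14].

### API

Orientations are given as a unit quaternion [x, y, z, w].
In Python, from bench import r gives the robot as it stands.
- The arm moves only by the tool apply_moves, never from a script. Its argument "steps" is a list of rows, each a list of 7 numbers: the turn, a rotation vector about the tool's x, y, z in rad, then the shift along the tool's x, y, z in mm, then the opening, from -1 (shut) to 1 (fully open). In form: [[ax, ay, az, x, y, z, claw], ...]. A call has 1 to 20 rows; each row is the pose to reach, as a shift and turn from the pose commanded when the call began, along the tool's axes at that moment; what a row does not reach only later rows make up. A row lasts 1/12 s, in which the tool goes at most 41.7 mm and 7.16 degrees, less where a joint would pass 70% of its speed; a pose out of reach is approached as far as the arm can. A call with a gripper value outside its range is refused whole. The fingers move at their own pace and stop on an object; "force" is the grip in N (left out, the last holds). Time passes only in rows, so rows that repeat a pose let the fingers close. It gives the time, the measured TCP pose, the force, the opening and the grip force at its end, in the units of the state.
- r.read_state(): the state, without advancing time (a new reading comes with each control period).
- r.camera(name): name is "scene" or "top" or "wrist"; returns a dict with "pixels" (384x512x3 uint8, red, green, blue), "z_map" (384x512 float32, m along the optical axis (not along the pixel's ray), 0 where there is no reading), "fovy" (degrees; the focal length in pixels is half the picture's height over the tangent of half this angle, whatever the lens; pixels are square), "cx", "cy" (the principal point, pixels), "position" and "orientation" of the camera in the world. Camera axes: x right, y down, z forward; pixel columns grow to the right and rows downward; lengths in m; the calibration is good to about 2 mm. A picture is of the moment at which its call begins.
- r.close_job(): hands the job in; it is judged then, once.
The state is a dict: "time": time; "joint_positions": joint angles; "joint_vel": joint speeds; "joint_torque": joint torques, N m; "ee_pos": TCP position; "eef_rot": TCP orientation; "ft_force": force on the tool from outside, world axes, zero at the start; "torque": the same for the moment, N m; "width": finger opening in m; "grip_force": force on a finger pad.
Only numpy, scipy, OpenCV 4.12 (cv2) and the standard library are available. Lean on these libraries where they do the work, as an engineer would, in place of code of your own. Each camera call takes 0.05 s, during which the arm holds its last target. There are 200 camera calls.

## Working session

There is one attempt and no reset: what is moved stays moved. The work goes in short steps, Python scripts to look and compute and a tool call to move; the robot and the scene stay as the last step left them, time stands still between calls to the robot, and variables do not carry over. Pictures are saved under pics/ and viewed, at most 10 in all, crops included, and the job is handed in when it is done.

Besides the shell and the picture viewer there is one more tool, called after "Request:" by a JSON object that holds its "name" and its "arguments", one argument or row to a line. apply_moves: Moves the arm, as the interface text tells. Its arguments: {"type":"object","properties":{"steps":{"type":"array","items":{"type":"array","items":{"type":"number"}}},"force":{"type":"number"}},"required":["steps"]}

```bash
mkdir -p pics; cat > h.py <<'E'
import numpy as np, cv2
from scipy.spatial.transform import Rotation as R
from bench import r
def pts(c):
    h,w=c["z_map"].shape; f=h/2/np.tan(np.radians(c["fovy"])/2)
    v,u=np.mgrid[:h,:w]; z=c["z_map"]
    P=np.stack([(u-c["cx"])/f*z,(v-c["cy"])/f*z,z],-1)
    return P@R.from_quat(c["orientation"]).as_matrix().T+np.array(c["position"])
def save(c,n): cv2.imwrite(f"pics/{n}.png",c["pixels"][:,:,::-1])
E
python3 - <<'E'
from h import *
s=r.read_state(); print(s)
a=r.camera("scene");b=r.camera("top")
cv2.imwrite("pics/a.png",cv2.resize(np.vstack([a["pixels"],b["pixels"]])[:,:,::-1],(400,600)))
for n,c in(("scene",a),("top",b)):
    save(c,n); np.savez(n+".npz",**c)
    print(n,c["position"],c["orientation"],c["fovy"])
    P=pts(c); hsv=cv2.cvtColor(c["pixels"],cv2.COLOR_RGB2HSV)
    for col,lo,hi in(("y",(20,120,90),(35,255,255)),("r",(0,130,60),(8,255,255)),("b",(100,130,60),(125,255,255))):
        m=cv2.inRange(hsv,lo,hi); k,l,st,ce=cv2.connectedComponentsWithStats(m)
        for i in range(1,k):
            if st[i,4]>25:
                q=P[(l==i)&(c["z_map"]>0)]; print(n,col,st[i],ce[i].round(),np.median(q,0).round(3),q.min(0).round(3),q.max(0).round(3))
E
```

```text
{'time': 0.0, 'joint_positions': array([-1.15658622,  0.33286971, -0.06476009,  1.46097977,  0.02160631,
        1.349907  , -0.08849713]), 'joint_vel': array([ 1.81911461e-04,  6.62303396e-04,  5.33048666e-04, -1.06300656e-03,
        2.51583279e-04,  1.52629876e-03,  5.20553522e-06]), 'joint_torque': array([-3.83154693e-04, -6.23255253e+01,  2.44348141e-02, -3.89897847e+01,
       -6.15155837e-02,  3.99844826e-02,  1.14194181e-04]), 'ee_pos': array([0.26420965, 0.56595627, 0.22173709]), 'eef_rot': array([ 2.16632337e-01,  9.76252986e-01, -7.21968166e-04, -1.31236895e-04]), 'ft_force': array([-0.24346779,  0.1497952 ,  0.34704047]), 'torque': array([ 0.00566503,  0.04702742, -0.01890363]), 'grip_force': 0.0, 'width': 0.08709651463671879}
scene [ 0.14516581 -0.73323788  0.49616247] [ 0.82543119 -0.24550154  0.14042506 -0.48854186] 50.02257284289997
scene y [173 131  17   6  34] [181. 133.] [0.639 0.484 0.01 ] [0.623 0.442 0.006] [0.648 0.515 0.013]
scene y [167 133  16   8  38] [174. 137.] [0.606 0.469 0.01 ] [0.598 0.431 0.006] [0.618 0.512 0.013]
scene y [200 156   9  10  65] [204.
[... 4140 characters left out ...]
.012  0.023] [ 0.741 -0.035  0.019] [0.756 0.008 0.029]
top b [ 89 163  24  31 221] [100. 178.] [0.58  0.259 0.016] [0.544 0.235 0.001] [0.613 0.282 0.022]
top b [476 254  16  11  57] [485. 258.] [ 0.422 -0.559  0.096] [ 0.411 -0.567  0.079] [ 0.429 -0.54   0.107]
top b [461 270   6  32  94] [464. 284.] [ 0.368 -0.51   0.099] [ 0.341 -0.516  0.094] [ 0.398 -0.503  0.118]
top b [434 274  15  27 206] [441. 288.] [ 0.352 -0.496  0.029] [ 0.327 -0.509  0.024] [ 0.381 -0.481  0.039]
top b [461 311  21  18 275] [470. 320.] [ 0.307 -0.504  0.132] [ 0.293 -0.526  0.127] [ 0.324 -0.488  0.136]
top b [462 363  20  13 142] [470. 370.] [ 0.217 -0.509  0.128] [ 0.189 -0.549  0.07 ] [ 0.23  -0.485  0.135]
```

View pics/top.png

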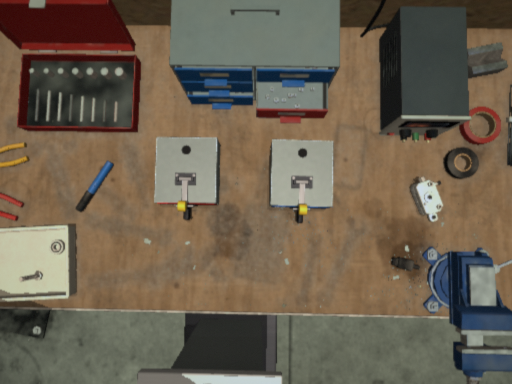

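View pics/scene.png

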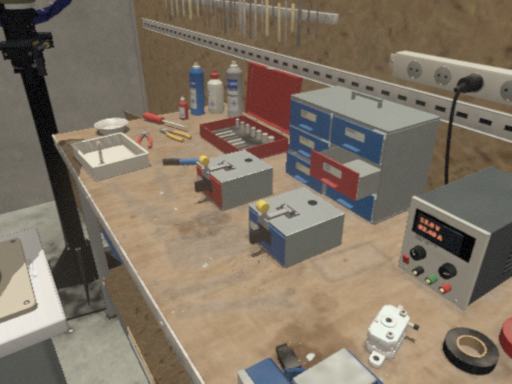

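The top view shows the red chest at about (187,170) px with its grip at (181,206), roughly y=+0.05 m. The blue chest is on the right with its grip at (303,209). Next I'll measure the red chest's yaw and hinge.

```bash
python3 - <<'E'
from h import *
c=dict(np.load("top.npz")); P=pts(c)
m=((abs(P[...,2]-.075)<.006)&(P[...,0]>.48)&(P[...,0]<.69)&(P[...,1]>-.04)&(P[...,1]<.14)).astype(np.uint8)
k,l,st,ce=cv2.connectedComponentsWithStats(m); i=1+st[1:,4].argmax(); q=P[l==i]
rect=cv2.minAreaRect((q[:,:2]*1000).astype(np.float32)); print(rect, cv2.boxPoints(rect), np.median(q[:,2]))
Z=P[P[...,2]>.08]; Z=Z[(Z[:,0]>.48)&(Z[:,0]<.69)&(Z[:,1]>-.04)&(Z[:,1]<.14)]
print(Z[:,2].max())
s=r.read_state(); print(R.from_quat(s["eef_rot"]).as_matrix().round(3))
E
```

```text
((593.6703491210938, 54.98548889160156), (142.20462036132812, 130.4319305419922), 0.26856914162635803) [[522.2632   119.867455]
 [522.8745   -10.563045]
 [665.0775    -9.896477]
 [664.4662   120.53402 ]] 0.07570392294051559
0.11873971637503011
[[-0.906  0.423 -0.   ]
 [ 0.423  0.906 -0.001]
 [-0.    -0.001 -1.   ]]
```

Request:
{"name": "apply_moves", "arguments": {
  "steps": [
    [0,0,-0.436,-444,-357,40,1],
    [0,0,-0.436,-444,-357,40,1],
    [0,0,-0.436,-444,-357,40,1],
    [0,0,-0.436,-444,-357,40,1],
    [0,0,-0.436,-444,-357,40,1],
    [0,0,-0.436,-444,-357,40,1],
    [0,0,-0.436,-444,-357,40,1],
    [0,0,-0.436,-444,-357,40,1],
    [0,0,-0.436,-444,-357,40,1],
    [0,0,-0.436,-444,-357,40,1],
    [0,0,-0.436,-444,-357,40,0.2],
    [0,0,-0.436,-444,-357,40,0.2],
    [0,0,-0.436,-444,-357,40,0.2],
    [0,0,-0.436,-444,-357,40,0.2],
    [0,0,-0.436,-444,-357,40,0.2],
    [0,0,-0.436,-444,-357,40,0.2],
    [0,0,-0.436,-444,-357,40,0.2],
    [0,0,-0.436,-444,-357,40,0.2]
  ],
  "force": 20
}}

```text
time: 1.6
ee_pos: [0.5153, 0.0564, 0.1824]
eef_rot: [-0.001, 1.0, 0.0, -0.0]
ft_force: [0.2, -0.3, 0.2]
width: 0.053
grip_force: 0.0
```

```bash
python3 - <<'E'
from h import *
s=r.read_state(); print(s["time"],s["ee_pos"],R.from_quat(s["eef_rot"]).as_matrix().round(3),s["width"])
c=r.camera("wrist"); save(c,"w1"); P=pts(c); hsv=cv2.cvtColor(c["pixels"],cv2.COLOR_RGB2HSV)
m=cv2.inRange(hsv,(20,120,90),(35,255,255)); k,l,st,ce=cv2.connectedComponentsWithStats(m)
for i in range(1,k):
    if st[i,4]>80:
        q=P[(l==i)&(c["z_map"]>0)]; print(st[i],np.median(q,0).round(4),np.percentile(q,2,axis=0).round(4),np.percentile(q,98,axis=0).round(4))
E
```

```text
1.6 [0.51525457 0.05641103 0.18241223] [[-1.    -0.001 -0.   ]
 [-0.001  1.     0.   ]
 [ 0.     0.    -1.   ]] 0.05303114987772052
[  0 184   8  21 121] [ 0.5122 -0.1843  0.0998] [ 0.5038 -0.1898  0.0895] [ 0.5197 -0.1828  0.105 ]
[242 186  18  23 392] [0.5109 0.0524 0.1141] [0.5033 0.045  0.0674] [0.5218 0.0596 0.1165]
```

View pics/w1.png

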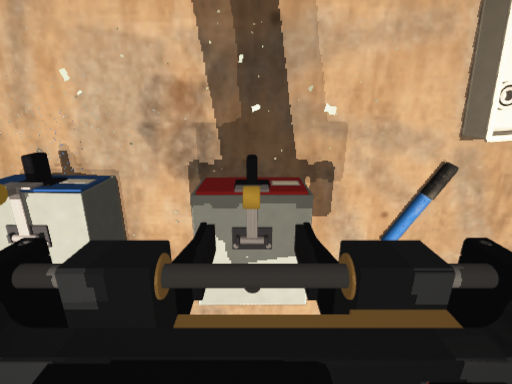

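The wrist view shows the red chest centred between the fingers, with its yellow grip at (251,197) px, about (0.513, 0.053, 0.105) m. That agrees with the top view and the given height. I'll descend and pinch it.

Request:
{"name": "apply_moves", "arguments": {
  "steps": [
    [0,0,0,1,-3,35,0.2],
    [0,0,0,1,-3,65,0.2],
    [0,0,0,1,-3,80,0.2],
    [0,0,0,1,-3,89,0.2],
    [0,0,0,1,-3,89,-1],
    [0,0,0,1,-3,89,-1],
    [0,0,0,1,-3,89,-1],
    [0,0,0,1,-3,89,-1],
    [0,0,0,1,-3,89,-1],
    [0,0,0,1,-3,89,-1],
    [0,0,0,1,-3,89,-1],
    [0,0,0,1,-3,89,-1]
  ]
}}

```text
time: 2.65
ee_pos: [0.515, 0.053, 0.0941]
eef_rot: [0.0, 1.0, 0.001, 0.0]
ft_force: [-0.2, 3.7, 3.3]
width: 0.0157
grip_force: 20.0
```

Request:
{"name": "apply_moves", "arguments": {
  "steps": [
    [0,0,0,-3,0,-6,-1],
    [0,0,0,-6,0,-11,-1],
    [0,0,0,-10,0,-16,-1],
    [0,0,0,-14,0,-21,-1],
    [0,0,0,-19,0,-25,-1],
    [0,0,0,-24,0,-28,-1],
    [0,0,0,-35,0,-34,-1],
    [0,0,0,-48,0,-37,-1],
    [0,0,0,-60,0,-38,-1],
    [0,0,0,-60,0,-38,-1]
  ]
}}

```text
time: 3.48
ee_pos: [0.5761, 0.0531, 0.1321]
eef_rot: [-0.0, 1.0, 0.001, 0.0]
ft_force: [-0.5, 5.8, 3.9]
width: 0.016
grip_force: 20.0
```

```bash
python3 - <<'E'
from h import *
c=r.camera("scene"); cv2.imwrite("pics/s2.png",cv2.resize(c["pixels"][110:230,150:310,::-1],(640,480)))
s=r.read_state(); print(s["ee_pos"],s["ft_force"],s["width"],s["grip_force"])
E
```

```text
[0.57572164 0.05311142 0.13209838] [0.36057739 6.48286678 1.77640842] 0.015535753305064282 20.000206092372537
```

View pics/s2.png

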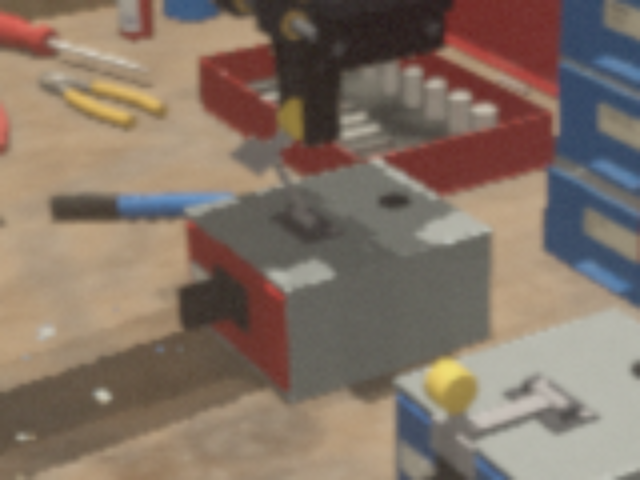

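The scene crop shows the stay raised, with the yellow disc at (290,115) between the fingers, the lip at (255,155), and the blue stay down. I'll carry it past the balance point and release.

Request:
{"name": "apply_moves", "arguments": {
  "steps": [
    [0,0,0,-6,0,1,-1],
    [0,0,0,-12,0,2,-1],
    [0,0,0,-24,0,6,-1],
    [0,0,0,-35,0,12,-1],
    [0,0,0,-45,0,21,-1],
    [0,0,0,-49,0,25,-1],
    [0,0,0,-49,0,25,-1],
    [0,0,0,-49,0,25,0.2],
    [0,0,0,-49,0,25,0.2],
    [0,0,0,-49,0,25,0.2],
    [0,0,0,-49,0,25,0.2],
    [0,0,0,-49,0,25,0.2],
    [0,0,0,-49,0,-20,0.2],
    [0,0,0,-49,0,-50,0.2],
    [0,0,0,-49,0,-70,0.2],
    [0,0,0,60,0,-70,0.2],
    [0,0,0,81,0,-70,0.2],
    [0,0,0,81,0,-70,0.2],
    [0,0,0,81,0,-70,0.2],
    [0,0,0,81,0,-70,0.2]
  ]
}}

```text
time: 5.2
ee_pos: [0.4915, 0.0521, 0.2019]
eef_rot: [0.0, 1.0, 0.001, -0.0]
ft_force: [1.1, -0.2, 0.5]
width: 0.0519
grip_force: 0.0
```

```bash
python3 - <<'E'
from h import *
c=r.camera("scene"); cv2.imwrite("pics/s3.png",cv2.resize(c["pixels"][110:230,150:310,::-1],(640,480)))
s=r.read_state(); print(s["ee_pos"],s["ft_force"],s["width"],s["grip_force"])
c=r.camera("wrist"); P=pts(c); hsv=cv2.cvtColor(c["pixels"],cv2.COLOR_RGB2HSV)
m=cv2.inRange(hsv,(20,120,90),(35,255,255))>0
q=P[m&(P[...,1]>0)&(P[...,2]>.07)]; print("yellow",len(q),np.median(q,0) if len(q) else 0)
d=(c["pixels"].max(2)<50)&(P[...,0]>.47)&(P[...,0]<.52)&(abs(P[...,1]-.054)<.03)&(P[...,2]>.045)&(P[...,2]<.07)
q=P[d]; print("pull",len(q),np.median(q,0),np.percentile(q,3,axis=0),np.percentile(q,97,axis=0))
E
```

```text
[0.49331106 0.05217844 0.20216517] [ 0.48639032 -0.70818046  0.13580023] 0.0517048698338378 0.0
yellow 75 [0.63499313 0.05178865 0.09762203]
pull 400 [0.50864961 0.05199255 0.05644191] [0.48630487 0.03507396 0.04633252] [0.51894166 0.06891049 0.05824224]
```

View pics/s3.png

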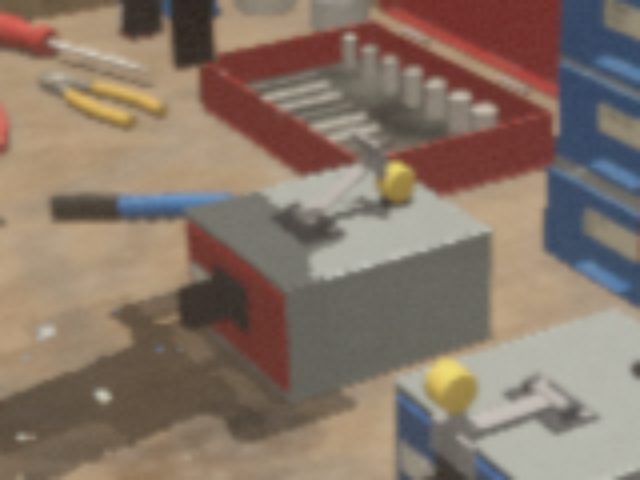

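The crop shows the red stay lying back with its grip on the lid at (398,182), top at z≈0.098 m as it should be. The red pull is clear at (215,295), and the blue stay is still down. Next I'll grasp the pull.

Request:
{"name": "apply_moves", "arguments": {
  "steps": [
    [0,0,0,-2,0,40,0.2],
    [0,0,0,-2,0,80,0.2],
    [0,0,0,-2,0,115,0.2],
    [0,0,0,-2,0,145,0.2],
    [0,0,0,-2,0,163,0.2],
    [0,0,0,-2,0,171,0.2],
    [0,0,0,-2,0,171,-1],
    [0,0,0,-2,0,171,-1],
    [0,0,0,-2,0,171,-1],
    [0,0,0,-2,0,171,-1],
    [0,0,0,-2,0,171,-1],
    [0,0,0,-2,0,171,-1],
    [0,0,0,-2,0,171,-1],
    [0,0,0,-2,0,171,-1]
  ]
}}

```text
time: 6.47
ee_pos: [0.496, 0.0529, 0.031]
eef_rot: [0.0, 1.0, 0.001, 0.0]
ft_force: [-1.3, 4.9, 2.9]
width: 0.0117
grip_force: 20.0
```

Request:
{"name": "apply_moves", "arguments": {
  "steps": [
    [0,0,0,4,0,0,-1],
    [0,0,0,12,0,0,-1],
    [0,0,0,22,0,0,-1],
    [0,0,0,32,0,0,-1],
    [0,0,0,42,0,0,-1],
    [0,0,0,52,0,0,-1],
    [0,0,0,60,0,0,-1],
    [0,0,0,66,0,0,-1],
    [0,0,0,70,0,0,-1],
    [0,0,0,70,0,0,-1],
    [0,0,0,70,0,0,-1]
  ]
}}

```text
time: 7.38
ee_pos: [0.4251, 0.0526, 0.0309]
eef_rot: [0.0, 1.0, 0.0, 0.0]
ft_force: [-1.4, 4.9, 7.3]
width: 0.012
grip_force: 20.0
```

Request:
{"name": "apply_moves", "arguments": {
  "steps": [
    [0,0,0,0,0,0,0.2],
    [0,0,0,0,0,0,0.2],
    [0,0,0,0,0,0,0.2],
    [0,0,0,0,0,0,0.2],
    [0,0,0,0,0,0,0.2],
    [0,0,0,0,0,-20,0.2],
    [0,0,0,0,0,-50,0.2],
    [0,0,0,0,0,-90,0.2],
    [0,0,0,0,0,-130,0.2],
    [0,0,0,0,0,-170,0.2],
    [0,0,0,0,0,-180,0.2],
    [0,0,0,0,0,-180,0.2],
    [0,0,0,0,0,-180,0.2]
  ]
}}

```text
time: 8.47
ee_pos: [0.4257, 0.052, 0.2103]
eef_rot: [0.0, 1.0, 0.0, 0.0]
ft_force: [-0.5, 0.3, -0.1]
width: 0.052
grip_force: 0.0
```

```bash
python3 - <<'E'
from h import *
c=r.camera("scene"); cv2.imwrite("pics/s4.png",cv2.resize(c["pixels"][110:230,150:310,::-1],(640,480)))
s=r.read_state(); print(s["ee_pos"],s["ft_force"],s["width"],s["grip_force"])
E
```

```text
[0.42511429 0.05190408 0.20931032] [-0.15619924  0.17027709 -0.83638692] 0.05244597958349934 0.0
```

View pics/s4.png

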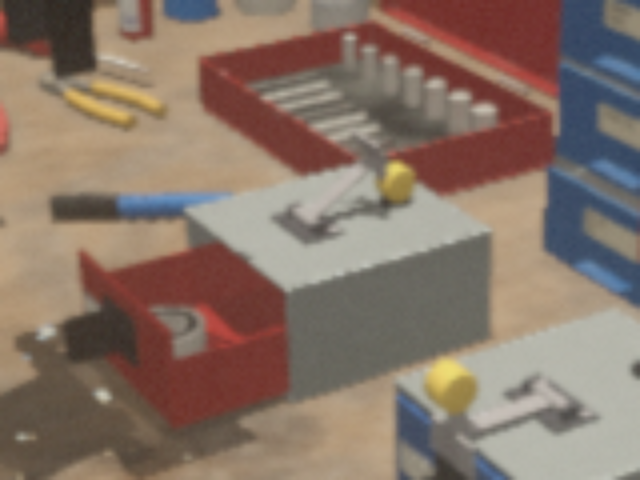

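The red drawer is about 7 cm out, with its pull at (100,330) px. Its stay lies back on the lid at (398,182), the blue stay is down, and the gripper is clear.

```bash
python3 -c "
from bench import r
print(r.close_job())"
```

```text
the job is handed in; nothing more can be done
None
```

The red stay lies back on its lid, the red drawer is about 7 cm out and released, the blue stay is still down, and the job was handed in at about 8.5 s; no verdict was returned.

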